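Preload a rubber stopper on a compression stand with its coarse and fine knobs

ROBOT

A 6-joint arm with a two-finger parallel gripper is mounted at the origin on a cart in front of the work surface, level with it; the furniture and walls round the work are solid. World frame = base frame: x ahead of the robot, y to its left, z up, the work surface at z = 0. Lengths are in m, angles in rad, forces in N, time in s.
With the tool pointing down it reaches from about 0.25 to 0.775 m from the base axis. Payload 4 kg.
Tool frame: the origin (TCP) lies midway between the tips of the shut fingers; the grasp point (between the pads) lies 19 mm behind it; y points along the fingers, x is the direction in which the jaws open and shut, and the axes are right-handed (so a half turn about y gives the same grasp; the last joint's range is limited). The gripper opens to 94 mm and grips with 3 to 60 N. Pads are 16 mm wide; open, the fingers measure 119 mm over their backs; the gripper's body (75 mm by 177 mm) begins 78 mm behind the grasp point.
Start: joints at [-1.353, 0.087, 1.371, -0, 1.684, -0.103], TCP at [0.173, -0.522, 0.206] pointing down, gripper open.
Joint ranges: [-3.1, 3.1], [-0.76, 2.03], [0.27, 2.55], [-1.08, 4.22], [0.17, 2.65], [-2.57, 2.57]. Speed limits (rad/s): [2.79, 2.79, 3.14, 3.14, 3.14, 3.14].

INTERFACE

Orientations are given as [roll, pitch, yaw] about the fixed x, y, z axes, in that order (R = Rz(yaw) Ry(pitch) Rx(roll)).
In Python, from bench import robot gives the robot as it stands.
- The arm moves only by the shell command python3 -m creep 'ROWS'. ROWS is JSON, a list of rows, each a list of 7 numbers: the shift along the tool's x, y, z in mm, then the turn, a rotation vector about the tool's x, y, z in degrees, then the closure in counts, from 0 (fully open) to 255 (shut). A call has 1 to 5 rows; each row is the pose to reach, as a shift and turn from the pose commanded when the call began, along the tool's axes at that moment; what a row does not reach only later rows make up. A row lasts 1/8 s, in which the tool goes at most 62.5 mm and 10.7 degrees, less where a joint would pass 70% of its speed; a pose out of reach is approached as far as the arm can. A call with a gripper value outside its range is refused whole. The fingers move at their own pace and stop on an object; the grip force is fixed at half the most. Time passes only in rows, so rows that repeat a pose let the fingers close. It gives the time, the measured TCP pose, the force and the opening at its end, in the units of the state.
- robot.get_obs(): the state, without advancing time (a new reading comes with each control period).
- robot.snapshot(name): name is "side" or "top"; returns a dict with "color" (480x640x3 uint8, blue, green, red), "fx", "fy", "cx", "cy" (pixels), "k1" (the pictures are not rectified: a ray, as slopes to the right and down, at radius r is drawn at 1 + k1 r^2 times it, then the intrinsics apply), "world_from_camera" (4x4, takes a point from camera to world coordinates). Camera axes: x right, y down, z forward; pixel columns grow to the right and rows downward; lengths in m; the calibration is good to about 2 mm. A picture is of the moment at which its call begins. There is no depth.
- robot.close_job(): hands the job in, once; it reports no verdict.
Trained networks look in the newest picture that a camera, given by its name, has taken for a name from the list of things; names that differ only in an ending like _2 or _b are one class to them, and where a whole thing is asked for, a point or a joint stands for the part that bears it (a point fixed in the world has none). Each returns a list of dicts, best first, with "p" (0 to 1); they miss things now and then, are a little off and sometimes report something else, mostly with a low value. They report only what shows in the picture. A call takes as long as a camera call. They do not tell look-alikes from the thing itself.
- robot.spot_in(name, camera): "point" ([x, y, z] in m, in world coordinates, good to about 4 mm: the middle of the surface that is visible of it).
- robot.landmark_of(name, camera): "point" ([x, y, z] in m, in world coordinates, good to about 4 mm: a listed point, or the origin of a listed thing).
The state is a dict: "time": time; "joint_positions": joint angles; "qvel": joint speeds; "joint_torque": joint torques, N m; "tool_pos": TCP position; "ee_rot": TCP orientation; "wrist_force": force on the tool from outside, world axes, zero at the start; "wrist_torque": the same for the moment, N m; "width": finger opening in m.
Only numpy, scipy, OpenCV 4.12 (cv2) and the standard library are available. Lean on these libraries where they do the work, as an engineer would, in place of code of your own. Each camera call takes 0.05 s, during which the arm holds its last target.

TASK

A rubber stopper stands on the anvil of the small compression stand, ready for a test. Turn the wide outer knob clockwise (seen from above) until the foot just touches the stopper, so that the dial's pointer has clearly lifted off zero but shows no more than 4 N; then bring the load up to 10 N, pointer straight up on the long middle mark, by turning only the narrow inner knob on top, clockwise too. Never let the load go beyond 13 N nor drive the foot down with the outer knob when the gauge shows more than 4 N; touch only the knobs, leave the things round the stand where they are, and let go with the pointer standing at 10 N.

Things in the scene. Friction and masses are not known exactly. Their poses are not given: they have to be found in the camera images.
- coarse_knob (a joint): angle in rad of the wide outer (lower) knob; it grows turned clockwise seen from above, range 0 to 3.2, starts at 0.3 to 0.8. Lowers gauge, foot and inner knob 4 mm per rad: 16 N per rad once the foot stands on the stopper. Needs about 0.15 N m, stays where left; each newton of load adds 0.004 N m. Black, knurled, round, 45 mm across, 20 mm tall, axis vertical; itself fixed in height.
- fine_knob (a joint): angle in rad of the narrow inner (upper) knob; it grows turned clockwise seen from above, range 0 to 10, starts at 2.0 to 3.5. Lowers gauge and foot 0.8 mm per rad (3.2 N per rad on the stopper), not itself. Needs about 0.04 N m, stays where left. Black, knurled, round, 22 mm across, 24 mm tall, on a 13 mm ram through the outer knob; leaning on it with over 30 N forces the foot down.
- pointer (a joint): angle in rad of the pointer of the dial force gauge, clockwise seen from the front: 0 = no load (pointer to the lower left), 0.2356 rad per newton, so 4 N = 0.94, 10 N = 2.356 = straight up on the long middle mark, 20 N = lower right. A small mark per newton, a longer one every 2 N, the longest at 0, 10 and 20 N. A spring gauge: its foot gives 0.25 mm per newton.
- gauge_head: the dial force gauge, metal, 66 mm across and 26 mm thick, which rides up and down above the stopper and carries the foot; its white dial, 62 mm across, faces the stand's -x (towards the robot and its left). Origin on the loading axis, 126 mm straight below the middle of the gauge.
- coarse_grip (a point): point on the vertical axis of the wide outer knob at half its height (223 mm above the bench). The knob reaches 10 mm above and below it; below are a neck 28 mm across, 12 mm long, and the stand's arm (top 25 mm below this point). The inner knob's top is 36 to 47 mm above this point, so the fingers must straddle it.
- fine_grip (a point): point on the same vertical axis at half the height of the narrow inner knob, which reaches 12 mm above and below it. It rides down with the outer knob's turning: the gap between the two knobs is 9 to 12 mm at the start and 1 to 9 mm when the foot touches.
- fine_mark (a point): point on the rim of the inner knob's top, 11 mm off its axis, beyond a small black dot; it goes round with the knob and down with it.
- anvil_axis (a point): point on the loading axis (the line through knobs, gauge, foot and anvil), near the top of the anvil.
- stand: compression stand, grey, fixed to the bench, 150 x 112 mm foot plate, 198 mm tall up to its top arm, a 34 x 62 mm column at the back; origin on the loading axis at bench height, z up, x from the dial towards the column (the dial faces its -x).
- test_stopper: black rubber stopper, round, 31 mm across, 26 mm tall, standing loose on the anvil (a steel disc 42 mm across screwed to a height that differs a few mm from case to case) below the 26 mm foot of the gauge; origin at the centre of its underside, z up. The foot starts 4 to 10 mm above it.
- spare_stopper: a second black stopper of the same size, standing on the bench close in front of the stand, below the dial; a bystander; origin at the centre of its underside.
- cup: open white cup 64 mm across and 88 mm tall on the bench to the right of the stand; a bystander; origin at the centre of its underside.
- minute_timer: white round twist timer 68 mm across and 47 mm tall on the bench to the left of the stand; a bystander; origin at the centre of its underside.
Not all that is in view belongs to the job. What is shaped like the test_stopper but pink or white is not meant.

How it is judged:
By the outcome, as a careful person would: the job done as asked, in the order asked, and still so for the second after the job is handed in, with the robot touching nothing.
It also fails if it takes over 72 s, if anything falls off the work surface, if the arm or the gripper's body presses on something with over 40 N, if the wrist force passes 120 N, or if a joint passes its speed limit or range.

## Working session

There is one attempt and no reset: what is moved stays moved. The work goes in short steps, Python scripts to look and compute and a shell command to move; the robot and the scene stay as the last step left them, time stands still between calls to the robot, and variables do not carry over. Pictures are saved under pics/ and viewed, and the job is handed in when it is done.

```bash
ls; mkdir -p pics; cat > h.py <<'E'
from bench import robot
import cv2, numpy as np
def snap(cam,name):
    s=robot.snapshot(cam); cv2.imwrite(f'pics/{name}.png',s['color']); return s
def proj(s,p):
    T=np.linalg.inv(s['world_from_camera']); q=T[:3,:3]@np.array(p)+T[:3,3]
    a=q[:2]/q[2]; r2=a@a; a=a*(1+s['k1']*r2)
    return np.array([s['fx']*a[0]+s['cx'],s['fy']*a[1]+s['cy']])
def crop(s,name,x0,y0,x1,y1,k):
    c=cv2.resize(s['color'][y0:y1,x0:x1],None,fx=k,fy=k,interpolation=cv2.INTER_CUBIC); cv2.imwrite(f'pics/{name}.png',c)
E
python3 - <<'E'
from h import *
np.set_printoptions(precision=4,suppress=True)
for c in ('side','top'):
    s=snap(c,c+'0'); print(c,s['fx'],s['k1'],s['world_from_camera'])
    for n in ['coarse_grip','fine_grip','fine_mark','anvil_axis','stand','gauge_head','test_stopper','spare_stopper','cup','minute_timer']:
        r=robot.landmark_of(n,c)
        for d in r[:2]: print(n,np.array(d['point']),round(d['p'],2),proj(s,d['point']).round())
o=robot.get_obs();print(o)
E
```

```text
pics
side 560.4306007053124 0.0004923521132972455 [[-0.9999 -0.0063  0.0089  0.4807]
 [-0.0109  0.612  -0.7908  0.7762]
 [-0.0005 -0.7908 -0.6121  0.7456]
 [ 0.      0.      0.      1.    ]]
coarse_grip [ 0.4856 -0.0588  0.2224] 0.64 [323. 181.]
fine_grip [ 0.4836 -0.0609  0.2581] 0.79 [324. 163.]
fine_mark [ 0.4777 -0.0537  0.2678] 0.61 [328. 160.]
anvil_axis [ 0.482  -0.0595  0.0314] 0.78 [325. 264.]
stand [ 0.4833 -0.0588  0.001 ] 0.7 [324. 276.]
test_stopper [ 0.3583 -0.0198  0.0015] 0.74 [388. 290.]
test_stopper [ 0.37   -0.0832  0.0006] 0.74 [380. 268.]
spare_stopper [ 0.4623  0.0293 -0.0003] 0.66 [335. 308.]
cup [ 0.36   -0.1685  0.0051] 0.75 [382. 241.]
minute_timer [0.5896 0.0541 0.0021] 0.62 [266. 316.]
top 441.6177717766705 -0.1097158101144273 [[-0.0219 -0.9988  0.0444  0.4486]
 [-0.9997  0.0222  0.0061  0.0287]
 [-0.0071 -0.0442 -0.999   1.0196]
 [ 0.      0.      0.      1.    ]]
coarse_grip [ 0.4827 -0.0606  0.2218] 0.91 [360. 238.]
fine_grip [ 0.4847 -0.0628  0.2594] 0.56 [364. 236.]
fine_mark [ 0.4729 -0.0548  0.2693] 0.59 [360. 242.]
anvil_axis [ 0.4844 -0.0595  0.03
[... 274 characters left out ...]
.44 [312. 252.]
cup [ 0.3608 -0.1671  0.0031] 0.87 [397. 294.]
cup [ 0.5904  0.0543 -0.0025] 0.27 [299. 197.]
minute_timer [ 0.5883  0.0504 -0.003 ] 0.85 [301. 198.]
minute_timer [ 0.4608  0.0276 -0.0049] 0.59 [312. 253.]
{'time': 1.1, 'joint_positions': array([-1.3531,  0.0872,  1.3707, -0.    ,  1.6836, -0.1031]), 'qvel': array([ 0.0006, -0.0008,  0.001 , -0.0011,  0.0002,  0.001 ]), 'joint_torque': array([  0.0027, -34.0049, -30.2601,   0.0718,   0.0236,  -0.    ]), 'tool_pos': array([ 0.1734, -0.522 ,  0.2055]), 'ee_rot': array([-1.5708, -0.0001, -1.25  ]), 'wrist_force': array([-0.07  ,  0.1557,  0.7277]), 'wrist_torque': array([-0.    , -0.007 , -0.0132]), 'width': 0.09385642134299521}
```

View pics/side0.png

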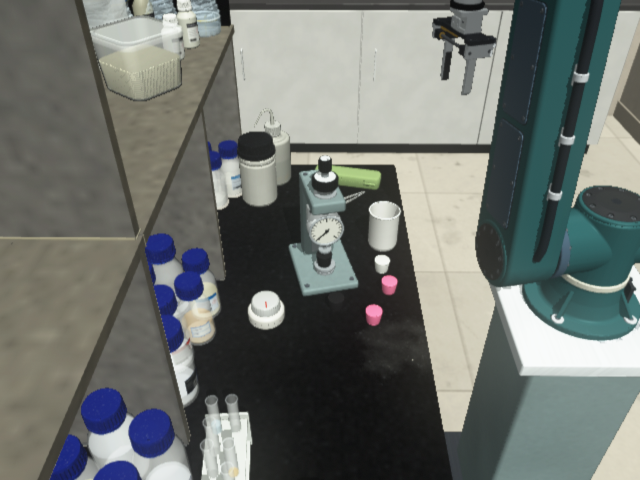

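View pics/top0.png

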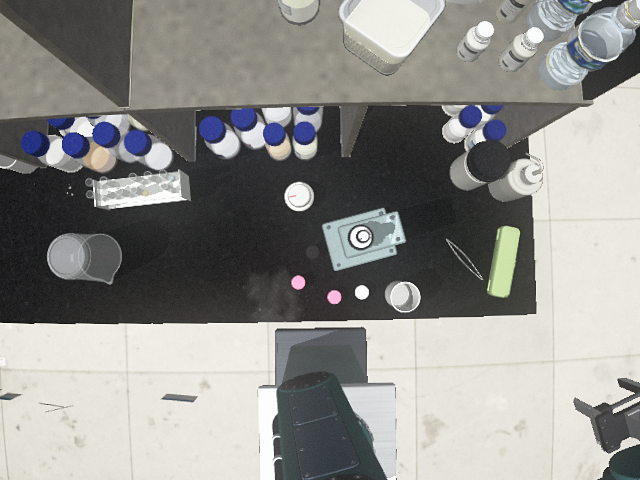

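```bash
python3 - <<'E'
import cv2
a=cv2.imread('pics/side0.png')[140:320,240:420]
cv2.imwrite('pics/c1.png',cv2.resize(a,None,fx=3.3,fy=3.3,interpolation=cv2.INTER_CUBIC))
E
```

```text
(no output)
```

View pics/c1.png

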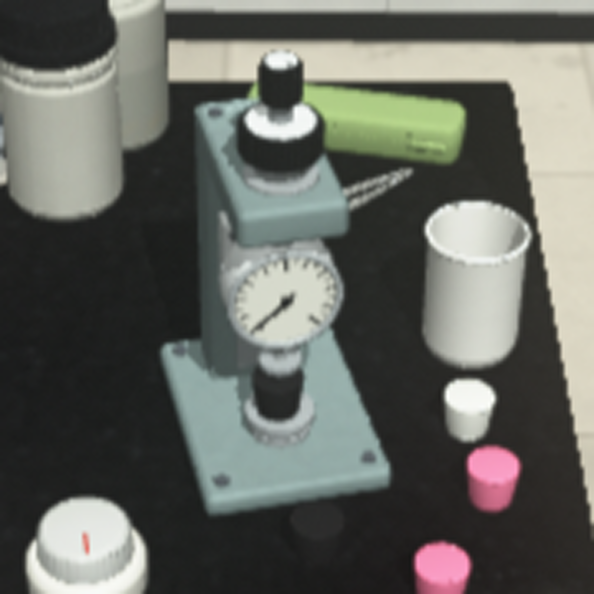

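The stopper is the black one on the anvil at side (324,258). Lookalikes: the spare black one at (336,298), pink ones at (389,285) and (374,315), a white one at (382,264). The dial at (326,230) reads 0. The wide knob is at (324,182) and the narrow one at (324,163). The bottle caps at (257,145) and similar are not knobs.

Next I'll refine the axis position by overlaying the model circles.

```bash
cat >> h.py <<'E'
def ring(s,img,c,r,z,col,x0,y0,k):
    pts=[(proj(s,[c[0]+r*np.cos(t),c[1]+r*np.sin(t),z])-[x0,y0]+.5)*k for t in np.linspace(0,6.283,40)]
    cv2.polylines(img,[np.array(pts).round().astype(np.int32)],True,col,1)
E
python3 - <<'E'
from h import *
c=[0.4837,-0.0598]; out=[]
for cam,(x0,y0,x1,y1) in (('side',(290,140,360,210)),('top',(325,205,395,275))):
    s=robot.snapshot(cam);k=8
    im=cv2.resize(s['color'][y0:y1,x0:x1],None,fx=k,fy=k,interpolation=cv2.INTER_CUBIC); im=im[:,:390+170]
    for r,z,col in((.0225,.233,(0,0,255)),(.0225,.213,(0,0,255)),(.011,.270,(0,255,0)),(.011,.246,(0,255,0))): ring(s,im,c,r,z,col,x0,y0,k)
    out.append(cv2.resize(im,(400,400)))
    for n in ['coarse_knob','fine_knob']:
        for d in robot.spot_in(n,cam)[:1]: print(cam,n,np.array(d['point']).round(4),d['p'])
cv2.imwrite('pics/ov.png',np.hstack(out))
E
```

```text
side coarse_knob [ 0.4836 -0.0491  0.2311] 0.59
side fine_knob [ 0.482  -0.0508  0.2618] 0.68
top coarse_knob [ 0.4804 -0.055   0.233 ] 0.61
top fine_knob [ 0.4788 -0.0588  0.2673] 0.69
```

View pics/ov.png

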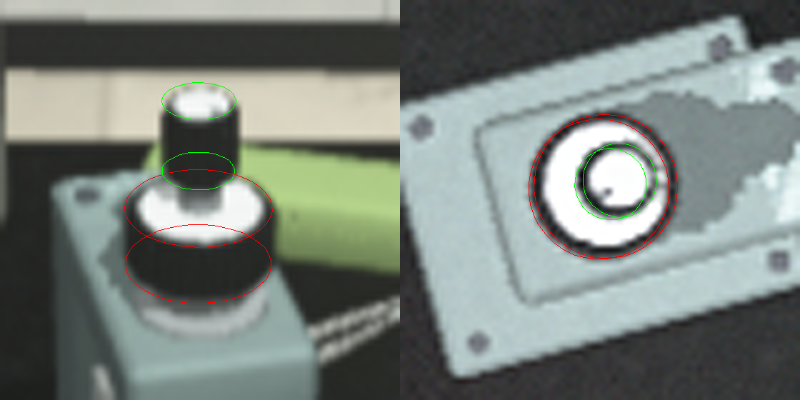

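```bash
python3 -m creep '[[0,-60,0,0,-10,0,0],[-20,-120,26,0,-20,0,0],[-56,-135,72,0,-30,0,0],[-92,-135,119,0,-40,0,0],[-128,-135,166,0,-50,0,0]]'
cat > go.py <<'E'
import sys
from h import *
o=robot.get_obs(); p=o['tool_pos'];y=o['ee_rot'][2]
t=np.array([float(v) for v in sys.argv[1:4]]); d=t-p
print('t',o['time'],'pos',p.round(4),'rot',o['ee_rot'].round(3),'j',o['joint_positions'].round(2),'F',o['wrist_force'].round(1),'M',o['wrist_torque'].round(3),'w',round(o['width'],4))
print('shift x,y,z mm',(1000*np.array([np.cos(y)*d[0]+np.sin(y)*d[1],-d[2],-np.sin(y)*d[0]+np.cos(y)*d[1]])).round(1), 'turn y deg', np.degrees(y-float(sys.argv[4])) if len(sys.argv)>4 else '')
E
python3 go.py .484 -.06 .34 1.5
```

```text
time: 2.02
tool_pos: [0.2914, -0.3467, 0.3412]
ee_rot: [-1.572, -0.002, -0.372]
wrist_force: [0.5, 0.2, -1.0]
width: 0.0941
t 2.025 pos [ 0.2914 -0.3467  0.3412] rot [-1.572 -0.002 -0.372] j [-1.   -0.12  1.31  0.    1.95 -0.63] F [ 0.5  0.2 -1. ] M [ 0.004 -0.075  0.032] w 0.0941
shift x,y,z mm [ 75.1   1.2 337.1] turn y deg -107.27026845675135
```

```bash
python3 -m creep '[[11,0,50,0,-10,0,0],[22,0,100,0,-20,0,0],[33,0,150,0,-30,0,0],[45,0,200,0,-40,0,0],[56,0,250,0,-50,0,0]]'
python3 go.py .484 -.06 .34 1.5
```

```text
time: 2.65
tool_pos: [0.4355, -0.1348, 0.3407]
ee_rot: [-1.572, -0.0, 0.501]
wrist_force: [0.2, -0.1, 0.4]
width: 0.094
t 2.65 pos [ 0.4355 -0.1348  0.3407] rot [-1.572 -0.     0.501] j [-0.42 -0.11  1.3  -0.    1.95 -0.93] F [ 0.2 -0.1  0.4] M [-0.019 -0.147  0.017] w 0.094
shift x,y,z mm [78.5  0.7 42.3] turn y deg -57.23493542712649
```

```bash
python3 -m creep '[[30,0,16,0,-10,0,0],[60,0,32,0,-20,0,0],[78,0,42,0,-30,0,0],[78,0,42,0,-40,0,0],[78,0,42,0,-50,0,0]]'
python3 go.py .484 -.06 .34 1.5
python3 - <<'E'
from h import *
s=snap('side','s1');t=robot.snapshot('top')
cv2.imwrite('pics/st1.png',np.hstack([cv2.resize(s['color'][60:360,220:420],(400,600)),cv2.resize(t['color'][130:430,250:450],(400,600))]))
E
```

```text
time: 3.28
tool_pos: [0.4836, -0.0619, 0.3404]
ee_rot: [-1.571, 0.0, 1.375]
wrist_force: [0.3, -1.1, 1.2]
width: 0.0941
t 3.275 pos [ 0.4836 -0.0619  0.3404] rot [-1.571  0.     1.375] j [-0.24 -0.04  1.23 -0.    1.95 -1.62] F [ 0.3 -1.1  1.2] M [ 0.031 -0.155  0.089] w 0.0941
shift x,y,z mm [ 1.9  0.4 -0.1] turn y deg -7.174308760078079
```

View pics/st1.png

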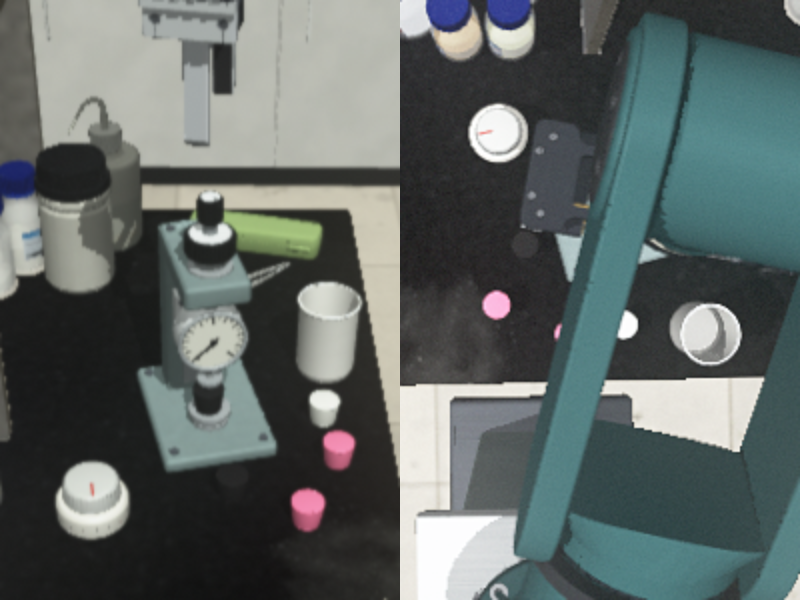

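```bash
python3 -m creep '[[1,45,0,0,0,0,0],[2,90,0,0,0,0,0],[2,120,0,0,0,0,0],[2,135,0,0,0,0,0],[2,135,0,0,0,0,0]]'
python3 go.py .484 -.06 .205 1.375
python3 - <<'E'
from h import *
s=snap('side','s2');crop(s,'s2c',250,100,400,280,3.3)
E
```

```text
time: 4.0
tool_pos: [0.4835, -0.0604, 0.2049]
ee_rot: [-1.569, 0.0, 1.367]
wrist_force: [0.1, -0.2, -0.2]
width: 0.0938
t 4.0 pos [ 0.4835 -0.0604  0.2049] rot [-1.569  0.     1.367] j [-0.24 -0.05  1.51 -0.    1.68 -1.61] F [ 0.1 -0.2 -0.2] M [ 0.028 -0.129 -0.054] w 0.0938
shift x,y,z mm [ 0.5 -0.1 -0.4] turn y deg -0.48387028074602784
```

View pics/s2c.png

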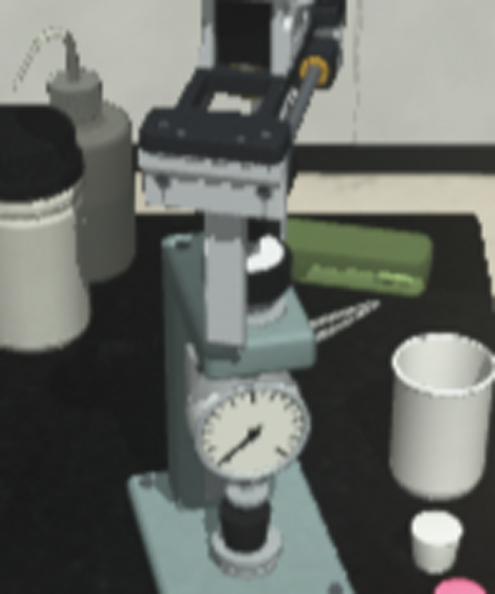

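```bash
python3 -m creep '[[0,0,0,0,0,0,255],[0,0,0,0,0,0,255],[0,0,0,0,0,0,255],[0,0,0,0,0,0,255],[0,0,0,0,0,0,255]]'
python3 go.py .484 -.06 .205 1.375
```

```text
time: 4.68
tool_pos: [0.4838, -0.0604, 0.2055]
ee_rot: [-1.571, 0.0, 1.368]
wrist_force: [-0.3, 0.2, -0.2]
width: 0.0475
t 4.675 pos [ 0.4838 -0.0604  0.2055] rot [-1.571  0.     1.368] j [-0.24 -0.05  1.51 -0.    1.68 -1.61] F [-0.3  0.2 -0.2] M [ 0.054 -0.148  0.   ] w 0.0475
shift x,y,z mm [ 0.4  0.5 -0.1] turn y deg -0.4010211360301783
```

```bash
python3 -m creep '[[0,0,0,0,0,0,255],[0,0,0,0,0,0,255],[0,0,0,0,8,0,255],[0,0,0,0,16,0,255],[0,0,0,0,24,0,255]]'
python3 go.py .484 -.06 .205 1.375
```

```text
time: 5.3
tool_pos: [0.4838, -0.0605, 0.2055]
ee_rot: [-1.571, 0.0, 0.945]
wrist_force: [0.7, -0.8, 0.6]
width: 0.0442
t 5.3 pos [ 0.4838 -0.0605  0.2055] rot [-1.571  0.     0.945] j [-0.24 -0.05  1.51 -0.    1.68 -1.19] F [ 0.7 -0.8  0.6] M [-0.17  -0.085  0.131] w 0.0442
shift x,y,z mm [0.5 0.5 0.1] turn y deg -24.653649525875018
```

```bash
python3 -m creep '[[0,0,0,0,8,0,255],[0,0,0,0,16,0,255],[0,0,0,0,24,0,255],[0,0,0,0,30,0,255],[0,0,0,0,30,0,255]]'
python3 go.py .484 -.06 .205 1.375
python3 - <<'E'
from h import *
s=snap('side','s3');crop(s,'s3c',290,170,360,290,5)
for n in ['gauge_head']:
    for d in robot.landmark_of(n,'side')[:1]: print(d)
    for d in robot.spot_in(n,'side')[:1]: print(d)
E
```

```text
time: 5.92
tool_pos: [0.4839, -0.0605, 0.2055]
ee_rot: [-1.571, 0.0, 0.426]
wrist_force: [-0.4, -0.5, 1.4]
width: 0.0445
t 5.925 pos [ 0.4839 -0.0605  0.2055] rot [-1.571  0.     0.426] j [-0.24 -0.05  1.51 -0.    1.68 -0.67] F [-0.4 -0.5  1.4] M [-0.176 -0.132 -0.183] w 0.0445
shift x,y,z mm [0.3 0.5 0.4] turn y deg -54.3599768171971
{'point': [0.4841, -0.0473, 0.1259], 'p': 0.66}
```

View pics/s3c.png

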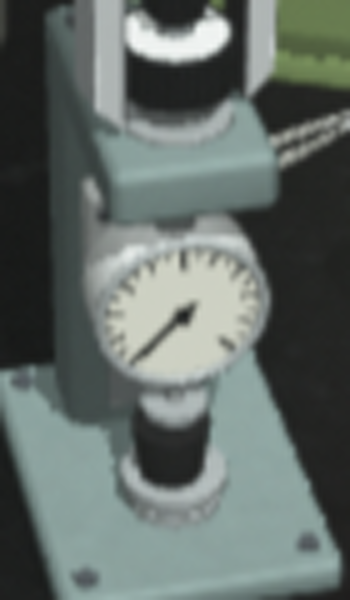

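```bash
cat > dial.py <<'E'
from h import *
A=np.array([0.484,-0.06]); ya=np.radians(-75)
n=-np.array([np.cos(ya),np.sin(ya),0]); rt=np.array([np.sin(ya),-np.cos(ya),0]); up=np.array([0,0,1.])
def read(name,show=True):
    s=snap('side',name); g=cv2.cvtColor(s['color'],cv2.COLOR_BGR2GRAY).astype(np.float32)
    # dial blob centroid
    c0=proj(s,np.r_[A,0.13]+n*.013)
    m=(s['color'].min(2)>150).astype(np.uint8); m[:, :295]=0;m[:,360:]=0;m[:205]=0;m[265:]=0
    m=cv2.morphologyEx(m,cv2.MORPH_CLOSE,np.ones((5,5)))
    nl,lab,st,ce=cv2.connectedComponentsWithStats(m); 
    i=1+np.argmax(st[1:,4]); cnt,_=cv2.findContours((lab==i).astype(np.uint8),0,1)
    el=cv2.fitEllipse(cv2.convexHull(max(cnt,key=len)))
    # solve dial centre so its projection = ellipse centre (move in rt, up)
    P=np.r_[A,0.13]+n*.013
    for _ in range(5):
        e=np.array(el[0])-proj(s,P); J=np.c_[(proj(s,P+rt*.001)-proj(s,P)),(proj(s,P+up*.001)-proj(s,P))]
        q=np.linalg.solve(J,e)*.001; P=P+rt*q[0]+up*q[1]
    def bil(u): return cv2.remap(g,np.float32(u[:,0])[None],np.float32(u[:,1])[None],cv2.INTER_CUBIC)[0]
    th=np.radians(np.arange(-180,180,1.0)); prof=[]
    R=np.arange(.004,.0205,.001)
    for t in th:
        prof.append(bil(np.array([proj(s,P+r*(np.sin(t)*rt+np.cos(t)*up)) for r in R])).mean())
    prof=np.array(prof); w=np.clip(np.median(prof)-prof-15,0,None); k=np.argmax(cv2.GaussianBlur(np.r_[w,w,w][None],(9,1),2)[0][360:720])
    idx=np.arange(k-12,k+13)%360; d=np.arange(-12,13); a=-180+k+(w[idx]*d).sum()/max(w[idx].sum(),1e-6)
    N=(a+135)/13.5
    print(name,'ell',np.round(el[0],1),np.round(el[1],1),round(el[2]),'P',P.round(4),'ang',round(a,1),'N raw',round(N,2))
    if show:
        L=np.arange(-36,36,.3)/1000; W=np.array([[proj(s,P+x*rt-y*up) for x in L] for y in L]).astype(np.float32)
        im=cv2.remap(s['color'],W[...,0],W[...,1],cv2.INTER_CUBIC); im=cv2.resize(im,(480,480))
        for j in range(21):
            t=np.radians(-135+13.5*j); l0=.031; l1=.034 if j%10 else .036
            f=lambda l:(int(240+l*1000/72*480*np.sin(t)),int(240-l*1000/72*480*np.cos(t)))
            cv2.line(im,f(l0),f(l1),(0,0,255),1)
        cv2.imwrite(f'pics/{name}_d.png',im)
    return N
if __name__=='__main__':
    import sys; read(sys.argv[1])
E
python3 dial.py s4
```

```text
s4 ell [324.8 231.8] [32.4 41.2] 2 P [ 0.482  -0.0471  0.1205] ang -149.3 N raw -1.06
```

View pics/s4_d.png

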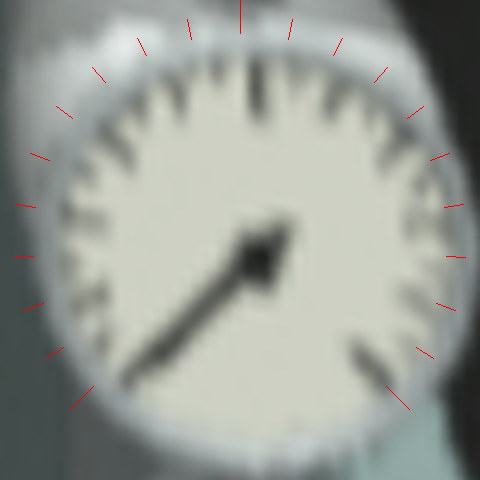

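```bash
python3 - <<'E'
t=open('dial.py').read()
i=t.index('    # dial blob'); j=t.index('    def bil')
t=t[:i]+"    P=np.r_[A,0.1178-dz]+n*.013+rt*.0016\n"+t[j:]
t=t.replace("def read(name,show=True)","def read(name,dz=0.,show=True)").replace("'ell',np.round(el[0],1),np.round(el[1],1),round(el[2]),","").replace("read(sys.argv[1])","read(sys.argv[1],float(sys.argv[2])/1000)")
open('dial.py','w').write(t)
E
python3 dial.py s5 0
```

```text
s5 P [ 0.4791 -0.0479  0.1178] ang -131.6 N raw 0.25
```

View pics/s5_d.png

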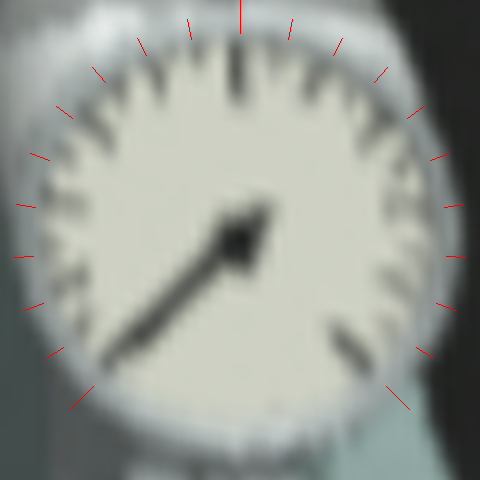

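```bash
python3 -m creep '[[0,0,0,0,8,0,255],[0,0,0,0,8,0,255]]' | tail -2; python3 dial.py a1 0.56
```

```text
wrist_force: [-0.6, 0.1, 0.4]
width: 0.0443
a1 P [ 0.4791 -0.0479  0.1172] ang -131.4 N raw 0.26
```

```bash
python3 -m creep '[[0,0,0,0,8,0,255],[0,0,0,0,8,0,255]]' | tail -2; python3 dial.py a2 1.12
```

```text
wrist_force: [0.4, -1.9, 0.6]
width: 0.0447
a2 P [ 0.4791 -0.0479  0.1167] ang -133.2 N raw 0.13
```

```bash
python3 go.py .484 -.06 .205 1.375;python3 - <<'E'
from h import *
a=cv2.imread('pics/s3.png')[170:270,295:355];b=cv2.imread('pics/a2.png')[170:270,295:355]
cv2.imwrite('pics/cmp.png',cv2.resize(np.hstack([a,b]),None,fx=6,fy=6,interpolation=2))
E
```

```text
t 6.775 pos [ 0.4839 -0.0605  0.2055] rot [-1.571 -0.     0.15 ] j [-0.24 -0.05  1.51 -0.    1.68 -0.39] F [ 0.7 -1.3 -0.9] M [-0.25  -0.194 -0.104] w 0.0446
shift x,y,z mm [0.2 0.5 0.4] turn y deg -70.21032692670738
```

View pics/cmp.png

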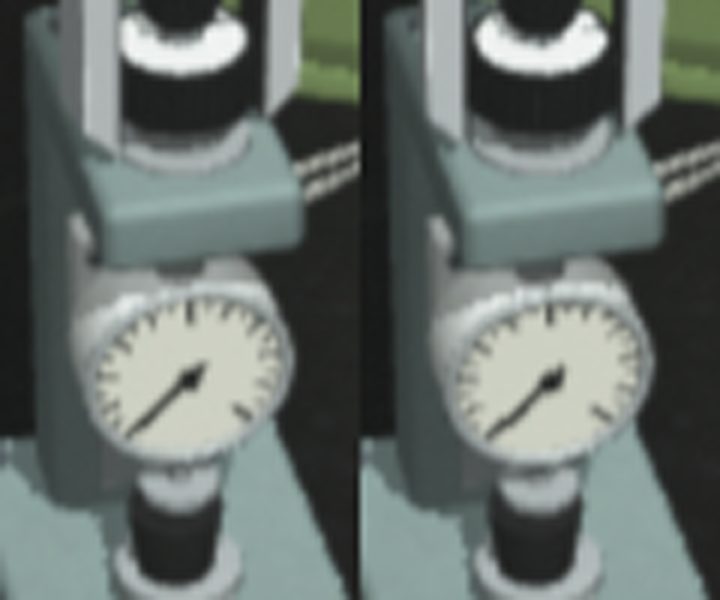

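```bash
python3 -m creep '[[0,0,0,0,8,0,255],[0,0,0,0,8,0,255]]' | tail -2; python3 dial.py a3 1.68
```

```text
wrist_force: [1.0, -0.8, -0.4]
width: 0.0444
a3 P [ 0.4791 -0.0479  0.1161] ang -133.1 N raw 0.14
```

```bash
python3 -m creep '[[0,0,0,0,8,0,255],[0,0,0,0,8,0,255]]' | tail -2; python3 dial.py a4 2.24
```

```text
wrist_force: [0.0, -1.3, -0.1]
width: 0.0447
a4 P [ 0.4791 -0.0479  0.1156] ang -132.3 N raw 0.2
```

```bash
python3 -m creep '[[0,0,0,0,8,0,255],[0,0,0,0,8,0,255]]' | tail -2; python3 dial.py a5 2.8
```

```text
wrist_force: [0.9, -2.6, -0.6]
width: 0.0446
a5 P [ 0.4791 -0.0479  0.115 ] ang -131.5 N raw 0.26
```

View pics/a5_d.png

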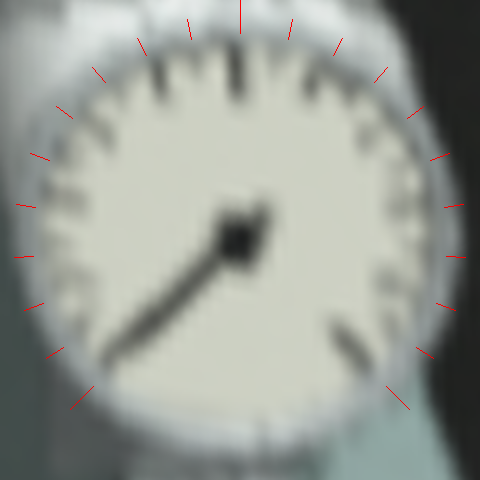

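```bash
python3 -m creep '[[0,0,0,0,8,0,255],[0,0,0,0,8,0,255]]' | tail -2; python3 dial.py a6 3.36
```

```text
wrist_force: [0.6, -1.6, -1.4]
width: 0.0443
a6 P [ 0.4791 -0.0479  0.1144] ang -133.1 N raw 0.14
```

```bash
python3 go.py .484 -.06 .205 1.375;python3 - <<'E'
from h import *
a=cv2.imread('pics/s3.png')[220:275,300:350];b=cv2.imread('pics/a6.png')[220:275,300:350]
cv2.imwrite('pics/cmp2.png',cv2.resize(np.hstack([a,b]),None,fx=8,fy=8,interpolation=2))
E
```

```text
t 7.975 pos [ 0.4839 -0.0605  0.2055] rot [-1.571 -0.    -0.408] j [-0.24 -0.05  1.51 -0.    1.68  0.17] F [ 1.2 -2.3 -1.3] M [-0.344 -0.245 -0.167] w 0.0445
shift x,y,z mm [-0.1  0.5  0.5] turn y deg -102.17246023098348
```

View pics/cmp2.png

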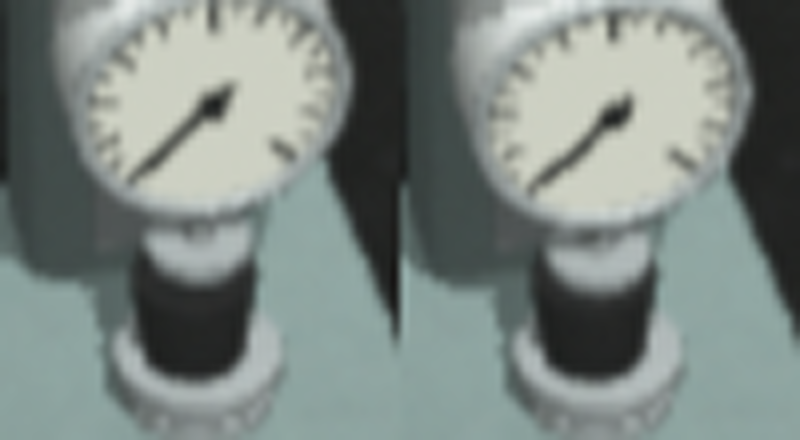

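```bash
python3 -m creep '[[0,0,0,0,8,0,255],[0,0,0,0,8,0,255]]' | tail -2; python3 dial.py a7 3.92
```

```text
wrist_force: [1.9, -1.6, -0.4]
width: 0.0444
a7 P [ 0.4791 -0.0479  0.1139] ang -133.1 N raw 0.14
```

```bash
grep -c . /dev/null; python3 go.py .484 -.06 .205 1.375
```

```text
0
t 8.275 pos [ 0.4839 -0.0605  0.2055] rot [-1.571 -0.    -0.548] j [-0.24 -0.05  1.51 -0.    1.68  0.31] F [ 0.4 -2.5 -1.4] M [-0.449 -0.252 -0.15 ] w 0.0443
shift x,y,z mm [-0.2  0.5  0.4] turn y deg -110.17022136683218
```

```bash
python3 -m creep '[[0,0,0,0,8,0,255],[0,0,0,0,8,0,255]]' | tail -2; python3 dial.py a8 4.48
```

```text
wrist_force: [1.3, -1.6, -0.5]
width: 0.0444
a8 P [ 0.4791 -0.0479  0.1133] ang -119.9 N raw 1.12
```

```bash
python3 -m creep '[[0,0,0,0,4,0,255],[0,0,0,0,4,0,255]]' | tail -2; python3 dial.py a9 4.76
```

```text
wrist_force: [0.6, -1.8, -0.3]
width: 0.0443
a9 P [ 0.4791 -0.0479  0.113 ] ang -103.7 N raw 2.32
```

View pics/a9_d.png

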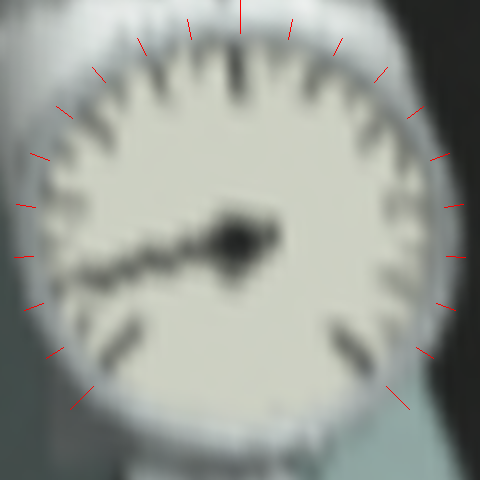

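```bash
python3 -m creep '[[0,0,0,0,0,0,0],[0,0,0,0,0,0,0],[0,0,0,0,0,0,0],[0,0,0,0,0,0,0],[0,-4,0,0,0,0,0]]'; python3 dial.py b1 4.76
```

```text
time: 9.5
tool_pos: [0.4836, -0.0602, 0.2092]
ee_rot: [-1.571, 0.001, -0.761]
wrist_force: [-0.2, -0.4, -1.2]
width: 0.0911
b1 P [ 0.4791 -0.0479  0.113 ] ang -103.7 N raw 2.32
```

```bash
python3 -m creep '[[0,-20,0,0,0,0,0],[0,-29,0,0,-10,0,0],[0,-29,0,0,-20,0,0],[0,-29,0,0,-30,0,0],[0,-29,0,0,-40,0,0]]'; python3 -m creep '[[0,0,0,0,-10,0,0],[0,0,0,0,-20,0,0],[0,0,0,0,-30,0,0],[0,0,0,0,-40,0,0],[0,0,0,0,-50,0,0]]' >/dev/null;python3 -m creep '[[0,0,0,0,-10,0,0],[0,0,0,0,-10,0,0]]' >/dev/null; python3 go.py .484 -.06 .238 1
python3 - <<'E'
from h import *
s=snap('side','f1');crop(s,'f1c',280,120,370,210,6)
for n in ('fine_grip','coarse_grip'): print(n,robot.landmark_of(n,'side')[:1],robot.landmark_of(n,'top')[:1])
E
```

```text
time: 10.18
tool_pos: [0.4839, -0.0604, 0.2388]
ee_rot: [-1.571, -0.001, -0.057]
wrist_force: [-0.3, 0.7, -0.9]
width: 0.094
t 11.05 pos [ 0.4839 -0.0604  0.2387] rot [-1.571 -0.     0.982] j [-0.24 -0.06  1.45 -0.    1.75 -1.22] F [0.2 0.5 0.3] M [ 0.088 -0.122  0.031] w 0.094
shift x,y,z mm [0.4 0.7 0.1] turn y deg -1.029426896306168
fine_grip [{'point': [0.483, -0.059, 0.2506], 'p': 0.79}] []
coarse_grip [{'point': [0.4853, -0.0604, 0.2234], 'p': 0.63}] []
```

View pics/f1c.png

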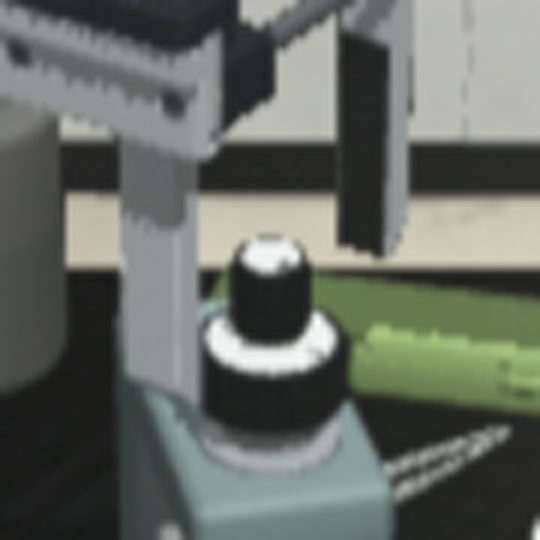

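```bash
python3 -m creep '[[0,0,0,0,0,0,255],[0,0,0,0,0,0,255],[0,0,0,0,0,0,255],[0,0,0,0,0,0,255],[0,0,0,0,0,0,255]]' >/dev/null; python3 -m creep '[[0,0,0,0,0,0,255],[0,0,0,0,0,0,255],[0,0,0,0,0,0,255],[0,0,0,0,0,0,255],[0,0,0,0,0,0,255]]'; python3 dial.py g1 4.76; python3 go.py .484 -.06 .238 1
```

```text
time: 12.55
tool_pos: [0.4838, -0.0605, 0.2385]
ee_rot: [-1.571, 0.0, 0.984]
wrist_force: [0.0, -0.7, 0.1]
width: 0.0211
g1 P [ 0.4791 -0.0479  0.113 ] ang -103.8 N raw 2.31
t 12.6 pos [ 0.4838 -0.0605  0.2385] rot [-1.571  0.     0.984] j [-0.24 -0.06  1.45 -0.    1.75 -1.22] F [-1.1  0.4  0.5] M [-0.127 -0.032  0.054] w 0.0213
shift x,y,z mm [0.5 0.5 0.1] turn y deg -0.924485284893242
```

```bash
python3 - <<'E'
from h import *
s=snap('side','g2');crop(s,'g2c',280,120,370,210,6)
E
```

```text
(no output)
```

View pics/g2c.png

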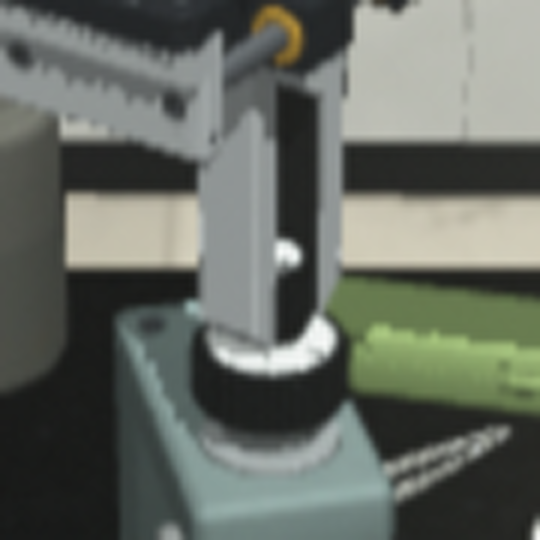

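```bash
python3 -m creep '[[0,0,0,0,8,0,255],[0,0,0,0,16,0,255],[0,0,0,0,24,0,255],[0,0,0,0,32,0,255],[0,0,0,0,40,0,255]]'; python3 dial.py g3 5.3; python3 go.py .484 -.06 .238 1
```

```text
time: 13.28
tool_pos: [0.4839, -0.0604, 0.2385]
ee_rot: [-1.571, -0.0, 0.281]
wrist_force: [-0.2, -0.5, 0.5]
width: 0.0212
g3 P [ 0.4791 -0.0479  0.1125] ang -78.7 N raw 4.17
t 13.325 pos [ 0.4838 -0.0604  0.2384] rot [-1.571  0.     0.278] j [-0.24 -0.06  1.45 -0.    1.75 -0.52] F [-0.8 -0.4  0.9] M [-0.175 -0.053 -0.073] w 0.0216
shift x,y,z mm [0.3 0.4 0.4] turn y deg -41.34280863838825
```

```bash
python3 -m creep '[[0,0,0,0,10,0,255],[0,0,0,0,20,0,255],[0,0,0,0,30,0,255],[0,0,0,0,40,0,255],[0,0,0,0,50,0,255]]' |head -1; python3 dial.py g4 6.0; python3 go.py .484 -.06 .238 1
```

```text
time: 13.95
g4 P [ 0.4791 -0.0479  0.1118] ang -43.2 N raw 6.8
t 14.0 pos [ 0.484  -0.0605  0.2385] rot [-1.571 -0.    -0.594] j [-0.24 -0.06  1.45 -0.    1.75  0.35] F [ 0.1 -0.3 -0.3] M [-0.184 -0.066 -0.03 ] w 0.0215
shift x,y,z mm [-0.2  0.5  0.4] turn y deg -91.33897183496298
```

View pics/g4_d.png

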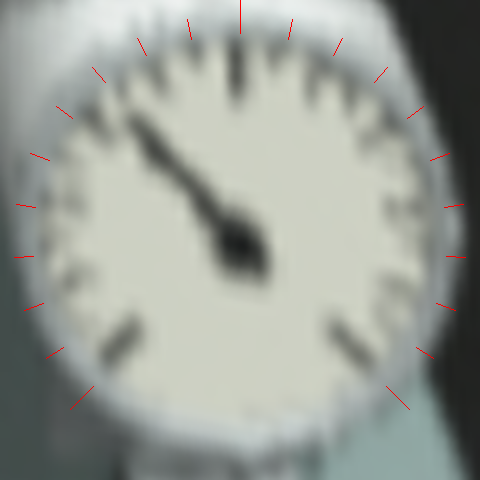

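```bash
python3 -m creep '[[0,0,0,0,10,0,255],[0,0,0,0,20,0,255],[0,0,0,0,30,0,255],[0,0,0,0,40,0,255],[0,0,0,0,46,0,255]]' |head -1; python3 dial.py g5 6.64; python3 go.py .484 -.06 .238 1
```

```text
time: 14.62
g5 P [ 0.4791 -0.0479  0.1112] ang -11.7 N raw 9.14
t 14.675 pos [ 0.484  -0.0606  0.2385] rot [-1.570e+00 -1.000e-03 -1.391e+00] j [-0.24 -0.06  1.45 -0.    1.75  1.15] F [ 0.6 -0.4  0.6] M [-0.174 -0.089 -0.046] w 0.0217
shift x,y,z mm [-0.6  0.5  0.1] turn y deg -137.020248437514
```

View pics/g5_d.png

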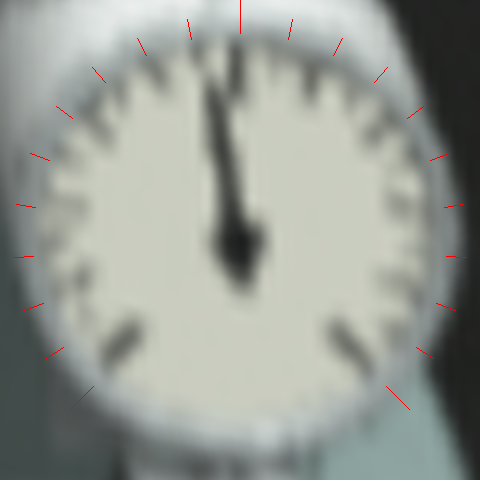

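```bash
python3 -m creep '[[0,0,0,0,6,0,255],[0,0,0,0,12,0,255],[0,0,0,0,12,0,255]]' |head -1; python3 dial.py g6 6.82; python3 go.py .484 -.06 .238 1
```

```text
time: 15.05
g6 P [ 0.4791 -0.0479  0.111 ] ang -1.3 N raw 9.9
t 15.1 pos [ 0.484  -0.0606  0.2385] rot [-1.570e+00 -1.000e-03 -1.595e+00] j [-0.24 -0.06  1.45 -0.    1.75  1.35] F [ 0.1 -1.2  0. ] M [-0.244 -0.108  0.037] w 0.0211
shift x,y,z mm [-0.6  0.5 -0. ] turn y deg -148.67474601694573
```

View pics/g6_d.png

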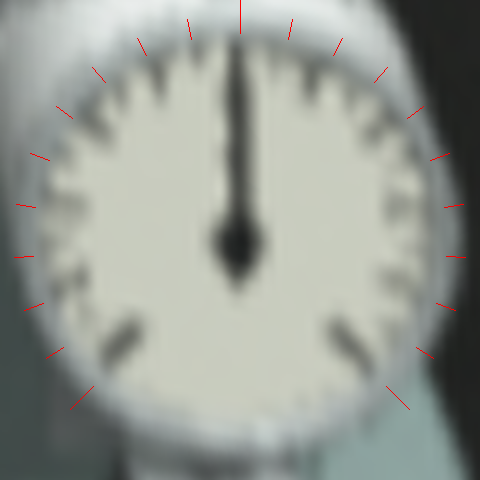

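```bash
python3 -m creep '[[0,0,0,0,0,0,0],[0,0,0,0,0,0,0],[0,0,0,0,0,0,0],[0,0,0,0,0,0,0],[0,0,0,0,0,0,0]]'; python3 dial.py g7 6.82
```

```text
time: 15.72
tool_pos: [0.4838, -0.0603, 0.2385]
ee_rot: [-1.571, -0.0, -1.599]
wrist_force: [0.4, 0.9, -1.1]
width: 0.0679
g7 P [ 0.4791 -0.0479  0.111 ] ang -1.5 N raw 9.89
```

View pics/g7_d.png

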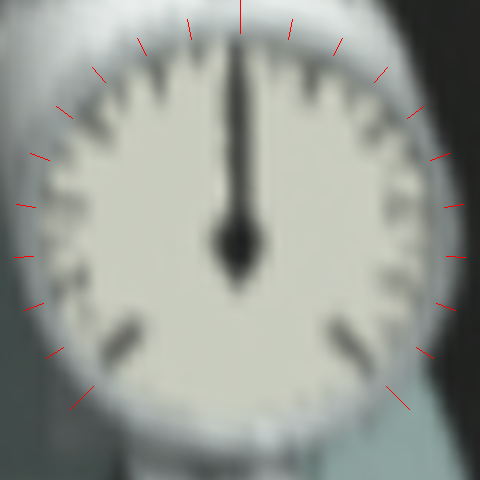

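The pointer stands on the 10 N mark. I'll lift straight clear and do a last check.

```bash
python3 -m creep '[[0,-10,0,0,0,0,0],[0,-50,0,0,0,0,0],[0,-90,0,0,0,0,0],[0,-110,0,0,0,0,0],[0,-110,0,0,0,0,0]]'; python3 dial.py z1 6.82; python3 - <<'E'
import cv2;a=cv2.imread('pics/z1.png')[80:340,220:420];cv2.imwrite('pics/z1c.png',cv2.resize(a,None,fx=2.3,fy=2.3))
E
```

```text
time: 16.4
tool_pos: [0.4846, -0.0605, 0.3512]
ee_rot: [-1.566, -0.001, -1.599]
wrist_force: [-0.1, -0.5, -0.6]
width: 0.094
z1 P [ 0.4791 -0.0479  0.111 ] ang -1.6 N raw 9.89
```

View pics/z1c.png

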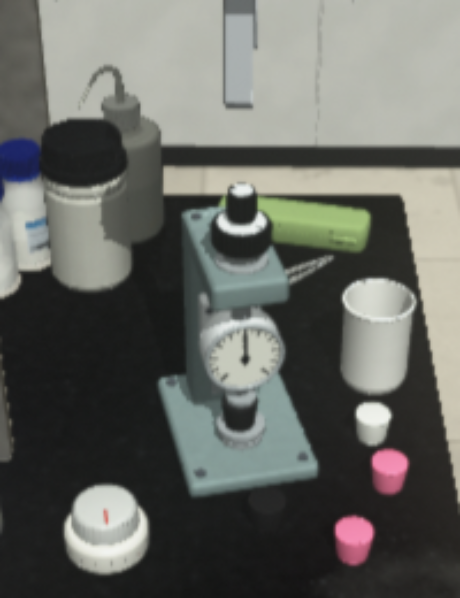

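The gripper is clear of the knobs, the pointer stands straight up, and the cup, timer and spare stopper are where they were.

```bash
python3 -c "
from bench import robot
print(robot.close_job())"
```

```text
the job is handed in; nothing more can be done
None
```

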